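# Book a grocery delivery into the pantry case

## Robot

A 6-joint arm with a two-finger parallel gripper is mounted at the origin on a cart in front of the work surface, level with it; the furniture and walls round the work are solid. World frame = base frame: x ahead of the robot, y to its left, z up, the work surface at z = 0. Lengths are in m, angles in rad, forces in N, time in s.
With the tool pointing down it reaches from about 0.325 to 0.9 m from the base axis. Payload 3.5 kg.
Tool frame: the origin (TCP) lies midway between the tips of the shut fingers; the grasp point (between the pads) lies 19 mm behind it; z points along the fingers, y is the line along which they close (so a half turn about z gives the same grasp; the last joint's range is limited). The gripper opens to 85 mm and grips with 20 to 120 N. Pads are 22 mm wide; open, the fingers measure 114 mm over their backs; the gripper's body (76 mm by 85 mm) begins 54 mm behind the grasp point. The pads swing forward as they close: fully open they stand 13 mm farther back than shut.
Start: joints at [-1.213, 0.276, -0.026, 1.268, 0, 1.467], TCP at [0.278, -0.56, 0.231] pointing down, gripper open.
Joint ranges: [-3.12, 3.12], [-0.85, 1.88], [-1.08, 1.24], [-1.95, 2.15], [-1.57, 1.53], [-3.14, 3.14]. Speed limits (rad/s): [2.57, 2.57, 3.14, 3.14, 3.14, 3.14].

## Interface

Orientations are given as a unit quaternion [x, y, z, w].
In Python, from rig import r gives the robot as it stands.
- The arm moves only by the shell command python3 -m creep FILE [FORCE], which reads ROWS from the file FILE. ROWS is one flat JSON list of numbers that holds 1 to 20 rows one after another, with no inner brackets; each row has 7 numbers: dx, dy, dz in a scale on which 1.0 is 1 m, then a rotation vector rx, ry, rz in parts of the range, where 1.0 means 4 rad, then the opening from 0.0 (shut) to 1.0 (fully open); each row shifts and turns the commanded pose from where the row before left it, along the tool's axes as they then stand; what a row does not reach is not made up. A row lasts 1/10 s, in which the tool goes at most 0.05 m and 0.15 rad, less where a joint would pass 70% of its speed; a pose out of reach is approached as far as the arm can. The fingers move at their own pace and stop on an object; FORCE is the grip in N (left out, the last holds). Time passes only in rows, so rows that do not move let the fingers close. It prints the time, the measured TCP pose, the force, the opening and the grip force at its end. Input that does not fit is refused with a message, and nothing moves.
- r.state(): the state, without advancing time (a new reading comes with each control period).
- r.read_camera(name): name is "scene" or "top" or "wrist"; returns the picture (384x512x3 uint8, blue, green, red); there is no depth.
- r.get_calibration(name): a dict with "intrinsics" (3x3 intrinsics, pixels), "k1" (the pictures are not rectified: a ray, as slopes to the right and down, at radius r is drawn at 1 + k1 r^2 times it, then the intrinsics apply), "xyz" and "attitude" of the camera in the world. Camera axes: x right, y down, z forward; pixel columns grow to the right and rows downward; lengths in m; the calibration is good to about 2 mm. A picture is of the moment at which its call begins: read the wrist's pose just before it. get_calibration takes no time and is no camera call; for the wrist camera it gives the pose at the moment of the call.
- r.sign_off(): hands the job in; it is judged then, once.
The state is a dict: "clock": time; "q": joint angles; "dq": joint speeds; "tau": joint torques, N m; "ee_pos": TCP position; "ee_rot": TCP orientation; "wrist_force": force on the tool from outside, world axes, zero at the start; "moment": the same for the moment, N m; "grip_width": opening from 0.0 (shut) to 1.0 (fully open); "grasp_force": force on a finger pad.
Only numpy, scipy, OpenCV 4.12 (cv2) and the standard library are available. Lean on these libraries where they do the work, as an engineer would, in place of code of your own. Each camera call takes 0.05 s, during which the arm holds its last target. There are 200 camera calls.

## Task

Book the delivered groceries (however many of the three squat tins and the tea box are there) into the pantry case: stand all of them upright together on the black scan mat inside its yellow border, squeeze the scanner's orange trigger fully against its grip for about a second and let it spring back while they are all still standing there, then stand all of them upright on the floor of the white case with the green lid. The case starts shut: lift its lid all the way back until it rests on its stop, and leave it open. Do not disturb the mug, garlic, fork, teaspoon and timer.

Things in the scene. Friction and masses are not known exactly. Their poses are not given: they have to be found in the camera images.
- yellow_tin: delivered squat steel tin with a yellow band, round, 62 mm diameter, 62 mm high, 200 g; origin at the centre of its underside, z up when upright. May be absent.
- red_tin: delivered squat steel tin with a red band, round, 62 mm diameter, 62 mm high, 200 g; origin at the centre of its underside, z up when upright. May be absent.
- blue_tin: delivered squat steel tin with a blue band, round, 62 mm diameter, 62 mm high, 200 g; origin at the centre of its underside, z up when upright. May be absent.
- tea_box: delivered tea carton, 54 (own x) x 68 (own y) x 89 mm high, 110 g; origin at the centre of its underside, z up when upright; grasp it across its own x. May be absent.
- scan_mat: black rubber mat with a thin yellow border line, fixed, 150 (own x) x 220 (own y) x 3 mm; origin at the centre of its underside, on the worktop. The yellow line runs 67 mm (x) and 100 mm (y) from the centre; items count as on the mat when their centres are inside it.
- scanner: pistol-shaped code scanner clamped upside down in a heavy fixed stand, 120 x 90 mm foot, 190 mm high; its own -x is the way its head looks (towards the mat). Head up to 91 mm high; above it the grip rises upright to 190 mm, 28 mm deep (own x from +5 to +33 mm) and 34 mm wide (own y). Origin at the underside of the stand, z up.
- trigger (a joint): the orange trigger paddle in front (-x side) of the scanner's grip, 10 mm thick, 24 mm wide, hinged low at the head (95 mm high), free end up at 185 mm. 0 = released (its front face at own x = -22 mm), 0.19 rad = fully squeezed towards the grip (front face about -8 mm at 170 mm height). A spring brings it back; full squeeze takes about 8 N near its upper end.
- squeeze_point (a point): point fixed to the scanner, 170 mm above the worktop, midway between the back face of the grip and the front face of the fully squeezed trigger (41 mm apart; 55 mm when released): put the gripper's fingers astride here from above, closing along the scanner's own x; the top of the grip is 20 mm above it.
- case: white sheet-metal pantry case with a deep green lid, fixed on the board over the sink, base 140 (own x) x 270 (own y) x 35 mm high with 4 mm walls; hinge along its far (+x) top edge, handle side towards -x. Origin at the centre of its underside, z up.
- case_floor (a point): centre of the case's inner floor (132 x 262 mm, parted into three equal bays side by side along own y by two fixed 3 mm walls, 28 mm high above it, at own y = -44 and +44 mm: bay middles at -88, 0 and +88 mm, a bay is 84 mm wide), 5 mm above the case's origin (it faces straight up)
- lid_hinge (a point): point on the lid's hinge axis, middle of the case's far top edge, 70 mm in case +x and 35 mm above the case's origin; the axis is the case's own y
- lid_handle (a point): centre of the lid's steel handle bar, 12 mm thick, 110 mm long along the case's own y, 48 mm in front of the lid's front face (when shut), 63 mm above the hinge's height (when shut) and 22 mm below the lid's top; it moves with the lid, 198 mm from the hinge axis.
- case_lid (a joint): the 85 mm deep lid, 250 g: 0 = shut, grows as its front rises; beyond about 1.1 rad it falls open by itself to its stop at 1.75 rad; below, it falls shut when let go.
- mug_red: a white and red mug standing upside down, 60x87x56 mm, a bystander to leave alone; origin at the centre of its underside
- garlic: a garlic bulb, 54x53x55 mm, a bystander to leave alone; origin at the centre of its underside
- fork: a steel fork lying flat, 202x28x18 mm, a bystander to leave alone; origin at the centre of its underside
- teaspoon: a steel teaspoon lying flat, 133x27x11 mm, a bystander to leave alone; origin at the centre of its underside
- timer: a white kitchen timer, 65x65x50 mm, a bystander to leave alone; origin at the centre of its underside
Not all that is in view belongs to the job. Leave any turquoise look-alike of the blue_tin alone.

How it is judged:
On the way, in this order (a step that is already met when the one before it is completed fails the run):
1. all the delivered items stand upright together on the scan mat, inside the yellow line (x of yellow_tin in the frame of scan_mat between -0.067 and 0.067 m and y of yellow_tin in the frame of scan_mat between -0.1 and 0.1 m and z of each of yellow_tin, red_tin, tea_box, blue_tin in the frame of scan_mat below 0.012 m and angle between each of yellow_tin, red_tin, tea_box, blue_tin's own z axis and vertical below 0.15 rad and x of red_tin in the frame of scan_mat between -0.067 and 0.067 m and y of red_tin in the frame of scan_mat between -0.1 and 0.1 m and x of tea_box in the frame of scan_mat between -0.067 and 0.067 m and y of tea_box in the frame of scan_mat between -0.1 and 0.1 m and x of blue_tin in the frame of scan_mat between -0.067 and 0.067 m and y of blue_tin in the frame of scan_mat between -0.1 and 0.1 m and linear speed of each of yellow_tin, red_tin, tea_box, blue_tin below 0.03 m/s), for 0.2 s.
2. the trigger is fully squeezed for half a second while they stand there (x of yellow_tin in the frame of scan_mat between -0.067 and 0.067 m and y of yellow_tin in the frame of scan_mat between -0.1 and 0.1 m and z of each of yellow_tin, red_tin, tea_box, blue_tin in the frame of scan_mat below 0.012 m and angle between each of yellow_tin, red_tin, tea_box, blue_tin's own z axis and vertical below 0.15 rad and x of red_tin in the frame of scan_mat between -0.067 and 0.067 m and y of red_tin in the frame of scan_mat between -0.1 and 0.1 m and x of tea_box in the frame of scan_mat between -0.067 and 0.067 m and y of tea_box in the frame of scan_mat between -0.1 and 0.1 m and x of blue_tin in the frame of scan_mat between -0.067 and 0.067 m and y of blue_tin in the frame of scan_mat between -0.1 and 0.1 m and value of joint trigger above 0.16 rad), for 0.5 s.
3. the trigger has sprung back while they still stand there (x of yellow_tin in the frame of scan_mat between -0.067 and 0.067 m and y of yellow_tin in the frame of scan_mat between -0.1 and 0.1 m and z of each of yellow_tin, red_tin, tea_box, blue_tin in the frame of scan_mat below 0.012 m and angle between each of yellow_tin, red_tin, tea_box, blue_tin's own z axis and vertical below 0.15 rad and x of red_tin in the frame of scan_mat between -0.067 and 0.067 m and y of red_tin in the frame of scan_mat between -0.1 and 0.1 m and x of tea_box in the frame of scan_mat between -0.067 and 0.067 m and y of tea_box in the frame of scan_mat between -0.1 and 0.1 m and x of blue_tin in the frame of scan_mat between -0.067 and 0.067 m and y of blue_tin in the frame of scan_mat between -0.1 and 0.1 m and value of joint trigger below 0.03 rad), for 0.1 s.
At the end, for the whole second after the job is handed in: every delivered item stands upright (within 0.15 rad) and at rest on the case's floor, the lid rests open on its stop (joint over 1.68 rad), the trigger is released (under 0.03 rad) (x of yellow_tin in the frame of case between -0.06 and 0.06 m and y of yellow_tin in the frame of case between -0.125 and 0.125 m and z of each of yellow_tin, red_tin, tea_box, blue_tin in the frame of case below 0.015 m and angle between each of yellow_tin, red_tin, tea_box, blue_tin's own z axis and vertical below 0.15 rad and linear speed of each of yellow_tin, red_tin, tea_box, blue_tin below 0.03 m/s and x of red_tin in the frame of case between -0.06 and 0.06 m and y of red_tin in the frame of case between -0.125 and 0.125 m and x of tea_box in the frame of case between -0.06 and 0.06 m and y of tea_box in the frame of case between -0.125 and 0.125 m and x of blue_tin in the frame of case between -0.06 and 0.06 m and y of blue_tin in the frame of case between -0.125 and 0.125 m and value of joint case_lid above 1.68 rad and value of joint trigger below 0.03 rad); the robot touches nothing.
It fails at once if the mug red is moved more than 3 cm (distance of mug_red from where it was at the start of the episode above 0.03 m).
It fails at once if the garlic is moved more than 3 cm (distance of garlic from where it was at the start of the episode above 0.03 m).
It fails at once if the fork is moved more than 3 cm (distance of fork from where it was at the start of the episode above 0.03 m).
It fails at once if the teaspoon is moved more than 3 cm (distance of teaspoon from where it was at the start of the episode above 0.03 m).
It fails at once if the timer is moved more than 3 cm (distance of timer from where it was at the start of the episode above 0.03 m).
Of yellow_tin, red_tin, tea_box, blue_tin only 2 to 3 are there at a start; the rules pass over those that are not, and their reading is None.
At some moment in a run one of yellow_tin, red_tin, blue_tin may be knocked a few centimetres aside while the robot is not near it.
It also fails if it takes over 210 s, if anything falls off the work surface, if the arm or the gripper's body presses on something with over 40 N, if the wrist force passes 120 N, or if a joint passes its speed limit or range.

## Working session

There is one attempt and no reset: what is moved stays moved. The work goes in short steps, Python scripts to look and compute and a shell command to move; the robot and the scene stay as the last step left them, time stands still between calls to the robot, and variables do not carry over. Pictures are saved under pics/ and viewed, at most 14 in all, crops included, and the job is handed in when it is done.

```bash
ls; mkdir -p pics
python3 - <<'E'
from rig import r
import cv2
for n in("scene","top"):
    im=r.read_camera(n); cv2.imwrite(f"pics/{n}0.png",im); print(n,r.get_calibration(n))
print(r.state())
E
```

```text
pics
scene {'intrinsics': array([[357.25513108,   0.        , 252.9361226 ],
       [  0.        , 357.25513108, 195.4271581 ],
       [  0.        ,   0.        ,   1.        ]]), 'k1': -0.01206942555822571, 'xyz': array([-0.26989326, -0.71912374,  0.59955383]), 'attitude': array([ 0.73967875, -0.3965473 ,  0.24658665, -0.48458292])}
top {'intrinsics': array([[449.71835142,   0.        , 256.48882471],
       [  0.        , 449.71835142, 196.78238626],
       [  0.        ,   0.        ,   1.        ]]), 'k1': -0.09425835245438746, 'xyz': array([ 0.47077106, -0.14185593,  1.49436391]), 'attitude': array([ 0.71402541, -0.69878341,  0.02939052, -0.03171218])}
{'clock': 0.1, 'q': array([-1.21339445e+00,  2.77084989e-01, -2.77643542e-02,  1.26802169e+00,
       -1.68930480e-05,  1.46739964e+00]), 'dq': array([ 0.00094455, -0.00129412,  0.00290578,  0.00039979,  0.00145104,
       -0.00082527]), 'tau': array([ 6.79454547e-05, -4.46707821e+01,  2.96128535e+01,  8.48611904e-03,
       -1.38037244e-04, -2.35379588e-06]), 'ee_pos': array([ 0.27764835, -0.55913431,  0.2302444 ]), 'ee_rot': array([ 9.73574764e-01,  2.28366158e-01, -1.39771388e-04, -1.02793035e-03]), 'wrist_force': array([-0.74624083, -0.81120158,  0.0446239 ]), 'moment': array([ 0.01569744, -0.00588253, -0.01899743]), 'grasp_force': 0.0, 'grip_width': 0.9981301641297076}
```

View pics/top0.png

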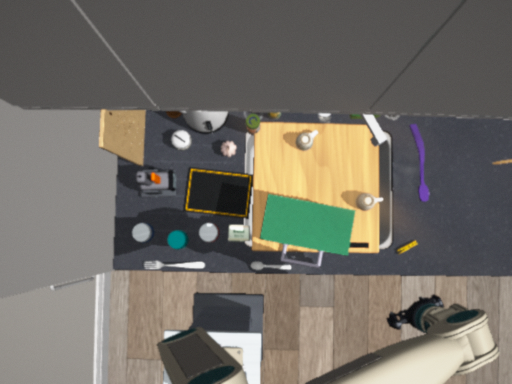

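View pics/scene0.png

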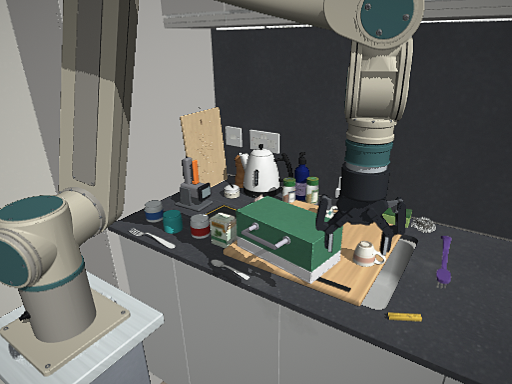

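Top view: candidates are the blue tin (142,231), a turquoise look-alike (177,240), the red tin (208,232) and the tea box (238,232). No yellow tin is visible. The mat is at (219,193), the scanner (155,180) and the green case (307,224) with its handle at (303,255). Next, a close crop.

```bash
cat > h.py <<'E'
import cv2,numpy as np
from scipy.spatial.transform import Rotation as R
from rig import r
def ray(c,uv):
    p=cv2.undistortPoints(np.array(uv,float).reshape(-1,1,2),c['intrinsics'],np.array([c['k1'],0,0,0.]))[:,0]
    return R.from_quat(c['attitude']).apply(np.c_[p,np.ones(len(p))])
def w(c,uv,z):
    d=ray(c,uv); o=np.array(c['xyz']); return o+d*((z-o[2])/d[:,2])[:,None]
def px(c,P):
    Rc=R.from_quat(c['attitude']).inv(); q=Rc.apply(np.atleast_2d(P)-c['xyz']); return cv2.projectPoints(q[:,None],np.zeros(3),np.zeros(3),c['intrinsics'],np.array([c['k1'],0,0,0.]))[0][:,0]
E
python3 - <<'E'
from h import *
a=cv2.imread("pics/top0.png");b=cv2.imread("pics/scene0.png")
c1=cv2.resize(a[120:280,120:270],None,fx=3.7,fy=3.7,interpolation=2)[:592]
c2=cv2.resize(a[190:275,240:390],None,fx=5,fy=5,interpolation=2)
cv2.imwrite("pics/c1.png",c1);cv2.imwrite("pics/c2.png",c2)
c=r.get_calibration("top")
for n,p,z in [("blue",(142,231),.062),("decoy",(177,240),.062),("red",(208,232),.062),("tea",(238,232),.089),("timer",(181,140),.05),("garlic",(229,149),.05),("mug1",(305,140),.05),("mug2",(366,201),.05)]: print(n,w(c,[p],z)[0].round(3))
E
```

```text
blue [0.477 0.228 0.062]
decoy [0.451 0.114 0.062]
red [0.479 0.016 0.062]
tea [ 0.481 -0.081  0.089]
timer [0.777 0.115 0.05 ]
garlic [ 0.75  -0.043  0.05 ]
mug1 [ 0.785 -0.29   0.05 ]
mug2 [ 0.59  -0.491  0.05 ]
```

View pics/c1.png

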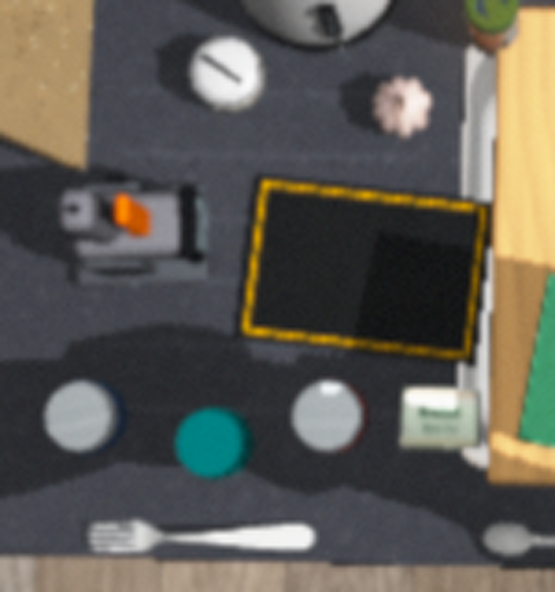

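View pics/c2.png

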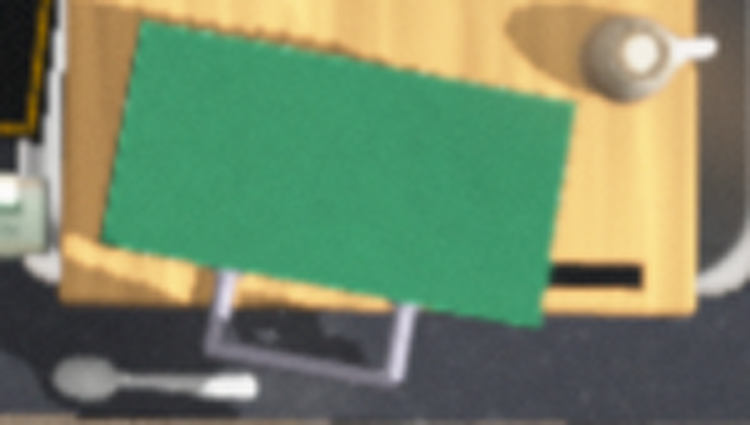

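The crop confirms it: steel tins with a blue rim (80,415) and a red rim (328,415), and a plain turquoise tin (212,442), which is the decoy. The tea box is at (440,418), long side along world y. Next, fit the poses of the mat, scanner, lid and items.

Run:
```python
from h import *
a=cv2.imread("pics/top0.png");c=r.get_calibration("top");hsv=cv2.cvtColor(a,cv2.COLOR_BGR2HSV)
def pose(P,n):
    P=P[:,:2];m=P.mean(0);e=np.linalg.norm(P-np.roll(P,-1,0),axis=1);i=e.argmax();d=P[(i+1)%4]-P[i]
    print(n,m.round(4),"edges",e.round(4),"long-axis deg",np.degrees(np.arctan2(*d[::-1]))%180)
# mat line
m=cv2.inRange(hsv,(18,120,120),(35,255,255));m[:,:182]=0;m[:,256:]=0;m[:165]=0;m[222:]=0
box=cv2.boxPoints(cv2.minAreaRect(cv2.findNonZero(m)));print(box.round(1));pose(w(c,box,.003),"mat")
m=cv2.inRange(hsv,(65,100,60),(85,255,255));m[:,:258]=0;m[:188]=0;m[262:]=0;m[:,360:]=0
n,l,s,_=cv2.connectedComponentsWithStats(m);k=s[1:,4].argmax()+1
box=cv2.boxPoints(cv2.minAreaRect(cv2.findNonZero((l==k).astype('u1'))));print(box.round(1))
for z in(.12,.13,.14,.15):pose(w(c,box,z),f"lid{z}")
m=cv2.inRange(hsv,(4,150,150),(16,255,255));m[:,200:]=0;m[200:]=0;m[:165]=0
n,l,s,ct=cv2.connectedComponentsWithStats(m);print(s[1:],ct[1:]);print("trig",w(c,ct[1:],.185))
print("handle",w(c,[(282,260),(319.4,266)],.11))
g=lambda x,y:(x/3.7+120,y/3.7+120)
print("tea",w(c,[g(403,390),g(475,390),g(478,448),g(400,447)],.089))
print("foot",w(c,[g(80,283),g(207,277),g(207,192)],.02), "grip top",w(c,[g(75,208)],.19),"tins",w(c,[g(79,415),g(327,415)],.062))
```

```text
[[184.7 211. ]
 [188.3 160.2]
 [256.6 165.1]
 [253.  215.9]]
mat [ 0.6271 -0.0151] edges [0.1711 0.2303 0.1704 0.228 ] long-axis deg 87.03251814688929
[[259.5 237.8]
 [268.5 193.5]
 [356.6 211.5]
 [347.6 255.8]]
lid0.12 [ 0.5079 -0.2957] edges [0.1383 0.2764 0.1385 0.2743] long-axis deg 79.65710593621338
lid0.13 [ 0.5076 -0.2946] edges [0.1373 0.2744 0.1375 0.2723] long-axis deg 79.65710593621337
lid0.14 [ 0.5074 -0.2935] edges [0.1363 0.2724 0.1364 0.2703] long-axis deg 79.65710593621338
lid0.15 [ 0.5071 -0.2923] edges [0.1353 0.2704 0.1354 0.2683] long-axis deg 79.65710593621336
[[151 172   9  12  69]] [[155.02898551 177.7826087 ]]
trig [[0.63399443 0.16409744 0.185     ]]
handle [[ 0.39830261 -0.21822738  0.11      ]
 [ 0.3822213  -0.33311413  0.11      ]]
tea [[ 0.50096612 -0.05179931  0.089     ]
 [ 0.502309   -0.11255251  0.089     ]
 [ 0.45361403 -0.11619583  0.089     ]
 [ 0.45297944 -0.05052057  0.089     ]]
foot [[0.59128408 0.2449278  0.02      ]
 [0.59911646 0.13051822 0.02      ]
 [0.67563738 0.13344394 0.02      ]] grip top [[0.63716341 0.20705857 0.19      ]] tins [[0.47334775 0.22997994 0.062     ]
 [0.47859617 0.01477321 0.062     ]]
```

The rows are not in the units I measure in: turns go in shares of 4 rad. I convert before sending: -0.15 rad / 4 = -0.0375.

```bash
echo '[0, 0, -0.04, 0, 0, 0, 1, 0.0334, -0.0327, -0.005, 0, 0, 0, 1, 0.0334, -0.0327, -0.005, 0, 0, 0, 1, 0.0334, -0.0327, -0.005, 0, 0, 0, 1, 0.0334, -0.0327, -0.005, 0, 0, 0, 1, 0.0334, -0.0327, -0.005, 0, 0, 0, 1, 0.0334, -0.0327, -0.005, 0, 0, 0, 1, 0.0334, -0.0327, -0.005, 0, 0, 0, 1, 0.0334, -0.0327, -0.005, 0, 0, 0, 1, 0.0334, -0.0327, -0.005, 0, 0, 0, 1, 0.0334, -0.0327, 0, 0, 0, 0, 1, 0.0334, -0.0327, 0, 0, 0, 0, 1, 0.0334, -0.0327, 0, 0, 0, 0, 1, 0, 0, 0, 0, 0, -0.0375, 1, 0, 0, 0, 0, 0, -0.0375, 1, 0, 0, 0, 0, 0, -0.0375, 1, 0, 0, 0, 0, 0, -0.0375, 1, 0, 0, 0, 0, 0, -0.0375, 1, 0, 0, 0, 0, 0, -0.0375, 1, 0, 0, 0, 0, 0, -0.0375, 1]' > mv.in && python3 -m creep mv.in 40
python3 - <<'E'
from h import *
s=r.state();c=r.get_calibration("wrist");im=r.read_camera("wrist");t=r.read_camera("top")
cv2.imwrite("pics/w1.png",im);cv2.imwrite("pics/t1.png",t);print(s['ee_pos'],R.from_quat(s['ee_rot']).as_matrix().round(3),c)
print(px(c,[[.478,.015,.062],[.4755,.229,.062],[.478,-.082,.089],[.61,-.015,.003]]))
E
```

```text
clock: 2.1
ee_pos: [0.462, -0.03, 0.3158]
ee_rot: [0.726, 0.688, -0.0, -0.0]
wrist_force: [-0.2, -0.8, 0.3]
grip_width: 1.0
grasp_force: 0.0
[ 0.46200647 -0.03002166  0.31577432] [[ 0.054  0.999 -0.001]
 [ 0.999 -0.054  0.   ]
 [ 0.    -0.001 -1.   ]] {'intrinsics': array([[325.52407879,   0.        , 251.66954513],
       [  0.        , 325.52407879, 189.42184151],
       [  0.        ,   0.        ,   1.        ]]), 'k1': -0.07812493632351691, 'xyz': array([0.46643812, 0.04755999, 0.45824224]), 'attitude': array([ 0.98815577, -0.02612548, -0.00425864,  0.15115386])}
[[262.93761453 115.82089644]
 [251.34275848 -85.32152022]
 [267.15159979 199.82680252]
 [356.59599603 129.63593056]]
```

View pics/w1.png

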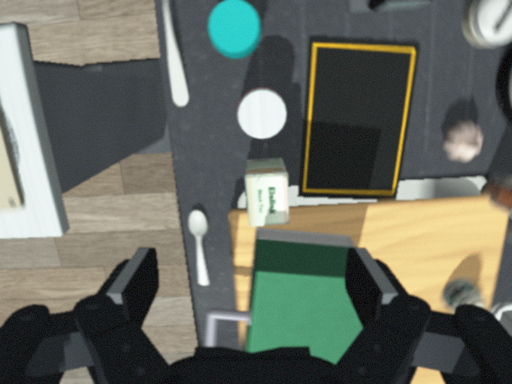

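The wrist view shows the red tin top at (262,113), the tea box top at (268,200) and the decoy at (235,28). The mat line corners are (313,42), (416,46), (398,195) and (304,190).

Run:
```python
from h import *
t=r.get_calibration("top");c=r.get_calibration("wrist")
im=cv2.imread("pics/w1.png");g=cv2.cvtColor(im,cv2.COLOR_BGR2GRAY)
m=(g>200).astype('u1');m[:85]=0;m[142:]=0;m[:,230:]=m[:,230:];m[:,:232]=0;m[:,294:]=0
(x,y),rad=cv2.minEnclosingCircle(cv2.findNonZero(m));print("red px",x,y,rad,w(c,[(x,y)],.062))
print("mat wrist",w(c,[(313,42),(416,46),(398,195),(304,190)],.003).round(4),w(c,[(313,42),(416,46),(398,195),(304,190)],.003).mean(0))
P=w(t,[(191.6,169.5),(251.6,175.4),(246.5,216),(186.2,209.2)],.003);print("mat top",P.round(4),P.mean(0))
print("tea wrist",w(c,[(249,175),(286,172),(289,218),(251,225)],.089).round(4))
print("red edges top",w(c,[(238,113),(287,113)],.062))
```

```text
red px 261.2910461425781 113.70895385742188 24.00798225402832 [[0.4765128  0.01745745 0.062     ]]
mat wrist [[ 0.5502  0.1018  0.003 ]
 [ 0.6887  0.092   0.003 ]
 [ 0.6766 -0.1166  0.003 ]
 [ 0.535  -0.1003  0.003 ]] [ 0.61262647 -0.00578884  0.003     ]
mat top [[ 0.6871  0.0841  0.003 ]
 [ 0.6713 -0.1177  0.003 ]
 [ 0.5353 -0.1038  0.003 ]
 [ 0.5534  0.0975  0.003 ]] [ 0.61178726 -0.00995268  0.003     ]
tea wrist [[ 0.4579 -0.0501  0.089 ]
 [ 0.5013 -0.049   0.089 ]
 [ 0.5034 -0.1073  0.089 ]
 [ 0.4564 -0.1138  0.089 ]]
red edges top [[0.44881167 0.01994551 0.062     ]
 [0.50721636 0.01654445 0.062     ]]
```

To row units: -0.07 rad / 4 = -0.0175.

```bash
echo '[-0.025, 0.01, 0, 0, 0, 0, 1, -0.025, 0.01, 0, 0, 0, -0.0175, 1, 0, 0, 0.045, 0, 0, 0, 1, 0, 0, 0.045, 0, 0, 0, 1, 0, 0, 0.045, 0, 0, 0, 1, 0, 0, 0.045, 0, 0, 0, 1, 0, 0, 0.045, 0, 0, 0, 1, 0, 0, 0.04, 0, 0, 0, 1, 0, 0, 0.016, 0, 0, 0, 1, 0, 0, 0, 0, 0, 0, 1, 0, 0, 0, 0, 0, 0, 0.4, 0, 0, 0, 0, 0, 0, 0.4, 0, 0, 0, 0, 0, 0, 0.4, 0, 0, 0, 0, 0, 0, 0.4, 0, 0, 0, 0, 0, 0, 0.4]' > mv.in && python3 -m creep mv.in 40
python3 -c "
from h import *
s=r.state();print(s['ee_pos'],R.from_quat(s['ee_rot']).as_matrix().round(3))"
```

```text
clock: 3.7
ee_pos: [0.4812, -0.0818, 0.0371]
ee_rot: [0.704, 0.71, 0.001, 0.002]
wrist_force: [0.0, -0.2, 6.6]
grip_width: 0.632
grasp_force: 41.4
[ 0.48122277 -0.08183403  0.03711417] [[-0.01   1.     0.004]
 [ 1.     0.01  -0.001]
 [-0.001  0.004 -1.   ]]
```

```bash
echo '[0, 0, -0.03, 0, 0, 0, 0.4, 0, 0, -0.03, 0, 0, 0, 0.4, 0, 0.042, 0, 0, 0, 0, 0.4, 0, 0.042, 0, 0, 0, 0, 0.4, 0, 0.042, 0, 0, 0, 0, 0.4, 0, 0, 0, 0, 0, 0, 0.4, 0, 0, 0.03, 0, 0, 0, 0.4, 0, 0, 0.02, 0, 0, 0, 0.4, 0, 0, 0.007, 0, 0, 0, 0.4, 0, 0, 0, 0, 0, 0, 0.4]' > mv.in && python3 -m creep mv.in 40
```

```text
clock: 4.7
ee_pos: [0.6038, -0.0796, 0.0399]
ee_rot: [0.704, 0.711, -0.001, -0.001]
wrist_force: [-5.0, 1.6, 8.5]
grip_width: 0.629
grasp_force: 41.5
```

```bash
echo '[0, 0, 0, 0, 0, 0, 1, 0, 0, 0, 0, 0, 0, 1, 0, 0, 0, 0, 0, 0, 1, 0, 0, -0.045, 0, 0, 0, 1, 0, 0, -0.045, 0, 0, 0, 1, 0, 0, -0.045, 0, 0, 0, 1, 0.032, -0.0325, 0, 0, 0, 0, 1, 0.032, -0.0325, 0, 0, 0, 0, 1, 0.032, -0.0325, 0, 0, 0, 0, 1, 0, -0.0265, 0, 0, 0, 0, 1, 0, 0, 0, 0, 0, 0, 1]' > mv.in && python3 -m creep mv.in 40
python3 - <<'E'
from h import *
s=r.state();c=r.get_calibration("wrist");im=r.read_camera("wrist");t=r.read_camera("top")
cv2.imwrite("pics/w2.png",im);cv2.imwrite("pics/t2.png",t);print(s['ee_pos'],R.from_quat(s['ee_rot']).as_matrix().round(3))
print(px(c,[[.4775,.0165,.062],[.4755,.229,.062],[.604,-.08,.089],[.612,-.009,.003]]))
E
```

```text
clock: 5.8
ee_pos: [0.4761, 0.0159, 0.1725]
ee_rot: [0.703, 0.711, -0.001, -0.002]
wrist_force: [0.2, 0.1, -0.4]
grip_width: 1.0
grasp_force: 0.0
[0.47605439 0.01594907 0.17253868] [[-0.012  1.    -0.004]
 [ 1.     0.012  0.   ]
 [ 0.    -0.004 -1.   ]]
[[ 253.50668451  186.96298457]
 [ 254.85872343 -115.34004032]
 [ 401.37812986  307.33384057]
 [ 384.48716062  195.71381669]]
```

View pics/w2.png

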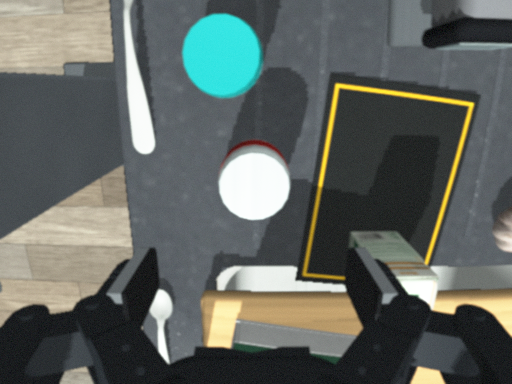

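The red tin top is at (254,183), within 3 mm of prediction. The tea box stands upright on the mat at (395,265).

```bash
echo '[0.002, 0.0015, 0.04, 0, 0, 0, 1, 0, 0, 0.04, 0, 0, 0, 1, 0, 0, 0.04, 0, 0, 0, 1, 0, 0, 0.03, 0, 0, 0, 1, 0, 0, 0.004, 0, 0, 0, 1, 0, 0, 0, 0, 0, 0, 1, 0, 0, 0, 0, 0, 0, 0.4, 0, 0, 0, 0, 0, 0, 0.4, 0, 0, 0, 0, 0, 0, 0.4, 0, 0, 0, 0, 0, 0, 0.4, 0, 0, 0, 0, 0, 0, 0.4]' > mv.in && python3 -m creep mv.in 40
```

```text
clock: 7.0
ee_pos: [0.4838, 0.0165, 0.0215]
ee_rot: [0.704, 0.711, 0.001, 0.002]
wrist_force: [-1.6, -0.9, 6.0]
grip_width: 0.711
grasp_force: 43.3
```

```bash
echo '[0, 0, -0.03, 0, 0, 0, 0.4, 0, 0, -0.03, 0, 0, 0, 0.4, -0.005, 0.043, 0, 0, 0, 0, 0.4, -0.005, 0.043, 0, 0, 0, 0, 0.4, -0.005, 0.044, 0, 0, 0, 0, 0.4, 0, 0, 0, 0, 0, 0, 0.4, 0, 0, 0.03, 0, 0, 0, 0.4, 0, 0, 0.02, 0, 0, 0, 0.4, 0, 0, 0.007, 0, 0, 0, 0.4, 0, 0, 0, 0, 0, 0, 0.4]' > mv.in && python3 -m creep mv.in 40
```

```text
clock: 8.0
ee_pos: [0.6113, 0.0032, 0.0243]
ee_rot: [0.704, 0.711, -0.0, -0.0]
wrist_force: [-3.7, 0.1, 6.8]
grip_width: 0.711
grasp_force: 46.2
```

```bash
echo '[0, 0, 0, 0, 0, 0, 1, 0, 0, 0, 0, 0, 0, 1, 0, 0, 0, 0, 0, 0, 1, 0, 0, -0.045, 0, 0, 0, 1, 0, 0, -0.045, 0, 0, 0, 1, 0, 0, -0.045, 0, 0, 0, 1, 0, -0.045, 0, 0, 0, 0, 1, 0, -0.045, 0, 0, 0, 0, 1, 0.02, -0.045, 0, 0, 0, 0, 1, 0.045, 0, 0, 0, 0, 0, 1, 0.045, 0, 0, 0, 0, 0, 1, 0.045, 0, 0, 0, 0, 0, 1, 0.045, 0, 0, 0, 0, 0, 1, 0.025, 0, 0, 0, 0, 0, 1, 0, 0, 0, 0, 0, 0, 1]' > mv.in && python3 -m creep mv.in 40
python3 - <<'E'
from h import *
s=r.state();c=r.get_calibration("wrist");im=r.read_camera("wrist");t=r.read_camera("top")
cv2.imwrite("pics/w3.png",im);cv2.imwrite("pics/t3.png",t);print(s['ee_pos'],R.from_quat(s['ee_rot']).as_matrix().round(3),c)
m=(im.min(2)>190).astype('u1');n,l,st,ct=cv2.connectedComponentsWithStats(m)
for i in range(1,n):
    if st[i,4]>1500: print(st[i],ct[i],w(c,[ct[i]],.062))
print(px(c,[[.4755,.229,.062]]))
cv2.imwrite("pics/d3.png",np.hstack([im,cv2.resize(t[120:280,120:270],(360,384))])[:, :800])
E
```

```text
clock: 9.5
ee_pos: [0.4749, 0.2297, 0.1576]
ee_rot: [0.702, 0.712, 0.001, -0.0]
wrist_force: [0.2, -0.6, -0.3]
grip_width: 1.004
grasp_force: 0.0
[0.4749152  0.22968845 0.15759336] [[-0.014  1.     0.001]
 [ 1.     0.014  0.001]
 [ 0.001  0.001 -1.   ]] {'intrinsics': array([[325.52407879,   0.        , 251.66954513],
       [  0.        , 325.52407879, 189.42184151],
       [  0.        ,   0.        ,   1.        ]]), 'k1': -0.07812493632351691, 'xyz': array([0.47379336, 0.30722103, 0.30015067]), 'attitude': array([0.98854877, 0.00740618, 0.0020688 , 0.1507057 ])}
[ 133    0  302   54 4543] [272.68082765  30.60488664] [[0.48786971 0.34568243 0.062     ]]
[   0   85  111   40 1727] [ 48.20324262 105.65026057] [[0.32488215 0.29517911 0.062     ]]
[ 210  152   75   73 4273] [247.10039785 188.19120056] [[0.47185836 0.2338274  0.062     ]]
[[251.76023166 194.24864362]]
```

View pics/d3.png

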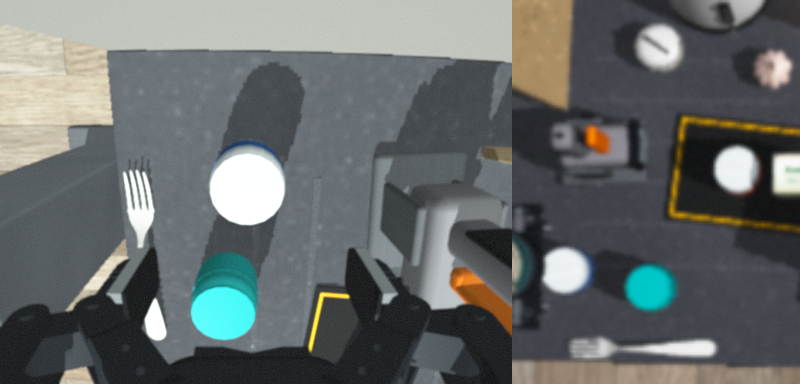

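The blue tin top is at (247,188), about (0.473, 0.232), with the decoy behind it at (224,305). In the top crop, red and tea stand on the mat.

```bash
echo '[0.002, -0.001, 0.04, 0, 0, 0, 1, 0, 0, 0.04, 0, 0, 0, 1, 0, 0, 0.04, 0, 0, 0, 1, 0, 0, 0.018, 0, 0, 0, 1, 0, 0, 0.003, 0, 0, 0, 1, 0, 0, 0, 0, 0, 0, 1, 0, 0, 0, 0, 0, 0, 0.4, 0, 0, 0, 0, 0, 0, 0.4, 0, 0, 0, 0, 0, 0, 0.4, 0, 0, 0, 0, 0, 0, 0.4, 0, 0, 0, 0, 0, 0, 0.4]' > mv.in && python3 -m creep mv.in 40
python3 -c "
from h import *
s=r.state();print(s['ee_pos'],R.from_quat(s['ee_rot']).as_matrix().round(3))"
```

```text
clock: 10.7
ee_pos: [0.4754, 0.2291, 0.0183]
ee_rot: [0.704, 0.711, 0.001, 0.001]
wrist_force: [-0.9, -0.8, 6.9]
grip_width: 0.708
grasp_force: 44.5
[0.4754305  0.22909457 0.01826186] [[-0.01   1.     0.003]
 [ 1.     0.01   0.001]
 [ 0.001  0.003 -1.   ]]
```

```bash
echo '[0, 0, -0.04, 0, 0, 0, 0.4, 0, 0, -0.045, 0, 0, 0, 0.4, 0, 0, -0.03, 0, 0, 0, 0.4, -0.04, 0, 0, 0, 0, 0, 0.4, -0.04, 0, 0, 0, 0, 0, 0.4, -0.04, 0, 0, 0, 0, 0, 0.4, -0.036, 0, 0, 0, 0, 0, 0.4, 0, 0.045, 0, 0, 0, 0, 0.4, 0, 0.045, 0, 0, 0, 0, 0.4, 0, 0.045, 0, 0, 0, 0, 0.4, 0, 0.01, 0, 0, 0, 0, 0.4, 0, 0, 0.04, 0, 0, 0, 0.4, 0, 0, 0.04, 0, 0, 0, 0.4, 0, 0, 0.028, 0, 0, 0, 0.4, 0, 0, 0, 0, 0, 0, 0.4]' > mv.in && python3 -m creep mv.in 40
```

```text
clock: 12.2
ee_pos: [0.6184, 0.0743, 0.021]
ee_rot: [0.703, 0.711, -0.001, -0.001]
wrist_force: [-0.5, -0.3, -0.8]
grip_width: 0.706
grasp_force: 49.3
```

To row units: -0.147 rad / 4 = -0.0368.

```bash
echo '[0, 0, 0, 0, 0, 0, 1, 0, 0, 0, 0, 0, 0, 1, 0, 0, 0, 0, 0, 0, 1, 0, 0, -0.045, 0, 0, 0, 1, 0, 0, -0.045, 0, 0, 0, 1, 0, 0, -0.05, 0, 0, 0, 1, 0, 0, -0.05, 0, 0, 0, 1, 0, 0, -0.05, 0, 0, 0, 1, 0, 0, 0, 0, 0, -0.0368, 1, 0, 0, 0, 0, 0, -0.0368, 1, 0, 0, 0, 0, 0, -0.0368, 1, 0, 0, 0, 0, 0, -0.0368, 1, 0, 0, 0, 0, 0, -0.0368, 1, 0, 0, 0, 0, 0, -0.0368, 1, 0, 0, 0, 0, 0, -0.0368, 1, 0, 0, 0, 0, 0, -0.0368, 1, 0, 0, 0, 0, 0, -0.0368, 1, 0, 0, 0, 0, 0, -0.0368, 1, 0, 0, 0, 0, 0, -0.0368, 1]' > mv.in && python3 -m creep mv.in 40
python3 - <<'E'
from h import *
s=r.state();c=r.get_calibration("wrist");im=r.read_camera("wrist");t=r.read_camera("top")
cv2.imwrite("pics/w4.png",im);cv2.imwrite("pics/t4.png",t);print(s['ee_pos'],R.from_quat(s['ee_rot']).as_matrix().round(3),c)
cv2.imwrite("pics/d4.png",np.hstack([im,cv2.resize(t[120:280,120:270],(360,384),interpolation=2)])[:, :800])
E
```

```text
clock: 14.1
ee_pos: [0.6203, 0.0742, 0.2642]
ee_rot: [-0.031, 1.0, -0.0, 0.001]
wrist_force: [-0.1, 0.2, 0.3]
grip_width: 1.004
grasp_force: 0.0
[0.62030245 0.07419843 0.26423611] [[-0.998 -0.062  0.001]
 [-0.062  0.998 -0.   ]
 [-0.001 -0.    -1.   ]] {'intrinsics': array([[325.52407879,   0.        , 251.66954513],
       [  0.        , 325.52407879, 189.42184151],
       [  0.        ,   0.        ,   1.        ]]), 'k1': -0.07812493632351691, 'xyz': array([0.54378348, 0.0704906 , 0.40661668]), 'attitude': array([0.67646093, 0.72049015, 0.11147444, 0.10424969])}
```

View pics/d4.png

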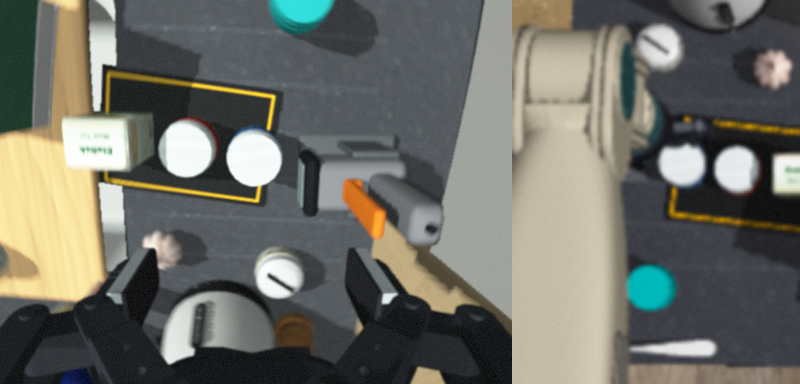

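The wrist view has all three items on the mat inside the line: tea (110,140), red (187,148) and blue (255,157). The scanner grip top is around (425,232) and the orange trigger end around (378,222). I'll zoom in on it.

Run:
```python
from h import *
im=cv2.imread("pics/w4.png")
cv2.imwrite("pics/z4.png",cv2.resize(im[125:255,290:450],None,fx=4.5,fy=4.5,interpolation=2))
```

```text
(no output)
```

View pics/z4.png

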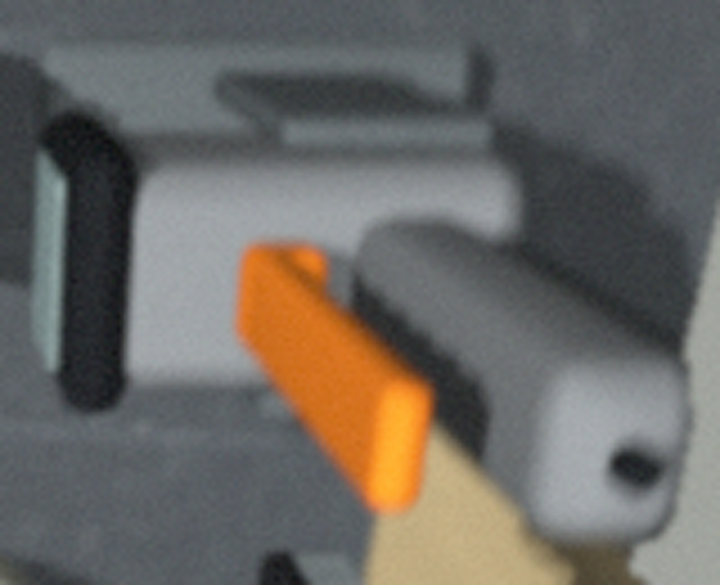

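Zoom: trigger end face centred at (402,445), grip top face centred at (607,452) in crop pixels.

Run:
```python
from h import *
c=r.get_calibration("wrist");g=lambda L:[(290+x/4.5,125+y/4.5) for x,y in L]
T=w(c,g([(393,380),(430,390),(410,507),(370,507)]),.185);G=w(c,g([(548,362),(688,372),(662,540),(525,532)]),.19)
print(T.round(4),T.mean(0));print(G.round(4),G.mean(0))
H=w(c,g([(135,150),(515,180),(125,385)]),.091);print("head",H.round(4))
```

```text
[[0.624  0.1685 0.185 ]
 [0.6254 0.175  0.185 ]
 [0.6466 0.1756 0.185 ]
 [0.6469 0.1687 0.185 ]] [0.63571874 0.17193574 0.185     ]
[[0.6178 0.1913 0.19  ]
 [0.6182 0.2156 0.19  ]
 [0.6485 0.2185 0.19  ]
 [0.648  0.1939 0.19  ]] [0.63311393 0.20482554 0.19      ]
head [[0.6073 0.1426 0.091 ]
 [0.6088 0.2296 0.091 ]
 [0.6626 0.1469 0.091 ]]
```

```bash
echo '[-0.007, 0.0413, 0, 0, 0, 0, 1, -0.007, 0.0413, 0, 0, 0, 0, 1, -0.0074, 0.0413, 0, 0, 0, 0, 1, 0, 0, 0, 0, 0, 0, 1, 0, 0, 0.03, 0, 0, 0, 1, 0, 0, 0.03, 0, 0, 0, 1, 0, 0, 0.03, 0, 0, 0, 1, 0, 0, 0.024, 0, 0, 0, 1, 0, 0, 0, 0, 0, 0, 1]' > mv.in && python3 -m creep mv.in 30
python3 - <<'E'
from h import *
s=r.state();c=r.get_calibration("wrist");im=r.read_camera("wrist");b=r.read_camera("scene")
print(s['ee_pos'],s['wrist_force'])
print(px(c,[[.634,.199,.17]]))
cv2.imwrite("pics/d5.png",np.hstack([im,cv2.resize(b[120:260,100:260],(439,384),interpolation=2)])[:, :800])
E
```

```text
clock: 15.1
ee_pos: [0.6314, 0.1978, 0.1452]
ee_rot: [-0.027, 1.0, -0.001, -0.004]
wrist_force: [-0.3, -0.7, -0.1]
grip_width: 1.0
grasp_force: 0.0
[0.63138986 0.19779964 0.14523342] [-0.33653039 -0.68126321 -0.10178345]
[[251.29414334 284.39076244]]
```

View pics/d5.png

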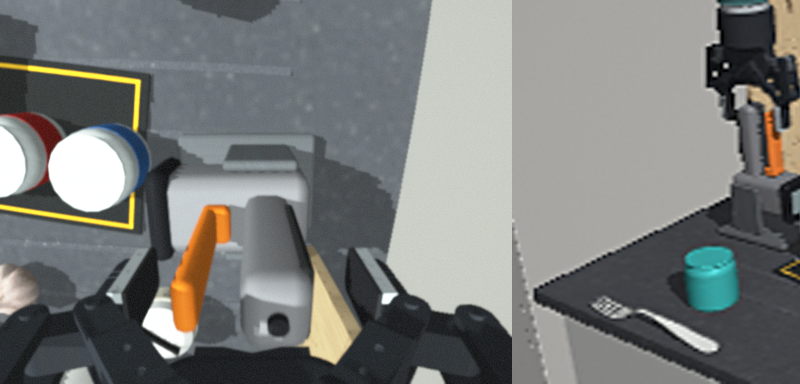

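The fingers stand astride, with the trigger front at (172,300) and the grip back at (310,310). Both have clearance, so squeeze.

```bash
echo '[0, 0, 0, 0, 0, 0, 0.3, 0, 0, 0, 0, 0, 0, 0.3, 0, 0, 0, 0, 0, 0, 0.3, 0, 0, 0, 0, 0, 0, 0.3, 0, 0, 0, 0, 0, 0, 0.3, 0, 0, 0, 0, 0, 0, 0.3, 0, 0, 0, 0, 0, 0, 0.3, 0, 0, 0, 0, 0, 0, 0.3, 0, 0, 0, 0, 0, 0, 0.3, 0, 0, 0, 0, 0, 0, 0.3, 0, 0, 0, 0, 0, 0, 0.3, 0, 0, 0, 0, 0, 0, 0.3, 0, 0, 0, 0, 0, 0, 0.3, 0, 0, 0, 0, 0, 0, 0.3, 0, 0, 0, 0, 0, 0, 0.3]' > mv.in && python3 -m creep mv.in 30
python3 - <<'E'
from h import *
im=r.read_camera("wrist");cv2.imwrite("pics/sq.png",im)
b=r.read_camera("scene")
cv2.imwrite("pics/d6.png",np.hstack([im,cv2.resize(b[130:240,120:260],(439,384),interpolation=2)])[:, :800])
E
```

```text
clock: 16.7
ee_pos: [0.6366, 0.2003, 0.153]
ee_rot: [-0.028, 1.0, 0.001, 0.003]
wrist_force: [-1.6, 3.5, 7.8]
grip_width: 0.494
grasp_force: 33.2
```

View pics/d6.png

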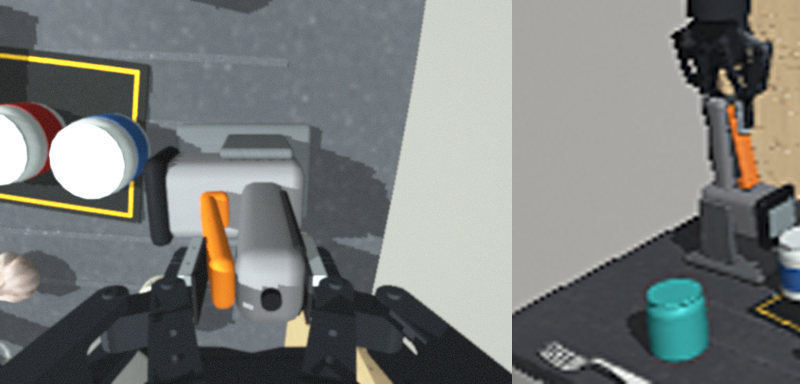

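```bash
echo '[0, 0, 0, 0, 0, 0, 0.3, 0, 0, 0, 0, 0, 0, 0.3, 0, 0, 0, 0, 0, 0, 0.3, 0, 0, 0, 0, 0, 0, 0.3, 0, 0, 0, 0, 0, 0, 0.3, 0, 0, 0, 0, 0, 0, 0.3, 0, 0, 0, 0, 0, 0, 0.3, 0, 0, 0, 0, 0, 0, 0.3]' > mv.in && python3 -m creep mv.in 60
```

```text
clock: 17.6
ee_pos: [0.6366, 0.2008, 0.1533]
ee_rot: [-0.029, 1.0, 0.001, 0.003]
wrist_force: [-2.2, 5.8, 7.4]
grip_width: 0.476
grasp_force: 62.0
```

Squeezed, about 41 mm between the pads: the trigger lies against the grip and the tins stand inside the line. Release and rise.

The rows are not in the units I measure in: turns go in shares of 4 rad. I convert before sending: 0.14 rad / 4 = 0.035.

```bash
echo '[0, 0, 0, 0, 0, 0, 1, 0, 0, 0, 0, 0, 0, 1, 0, 0, 0, 0, 0, 0, 1, 0, 0, 0, 0, 0, 0, 1, 0, 0, 0, 0, 0, 0, 1, 0, 0, -0.045, 0, 0, 0, 1, 0, 0, -0.045, 0, 0, 0, 1, 0, 0, -0.045, 0, 0, 0, 1, 0.022, -0.038, 0, 0, 0, 0, 1, 0.022, -0.038, 0, 0, 0, 0, 1, 0.022, -0.038, 0, 0, 0, 0, 1, 0.022, -0.038, 0, 0, 0, 0, 1, 0.022, -0.038, 0, 0, 0, 0, 1, 0.022, -0.038, 0, 0, 0, 0, 1, 0.022, -0.038, 0, 0, 0, 0, 1, 0.022, -0.038, 0, 0, 0, 0, 1, 0.022, -0.038, 0, 0, 0, 0, 1, 0.022, -0.038, 0, 0, 0, 0, 1, 0.022, -0.038, 0, 0, 0, 0, 1, 0.022, -0.038, 0, 0, 0, 0, 1]' > mv.in && python3 -m creep mv.in 40
echo '[0, 0, 0, 0, 0, 0.035, 1, 0, 0, 0, 0, 0, 0.035, 1, 0, 0, 0, 0, 0, 0.035, 1, 0, 0, 0, 0, 0, 0.035, 1, 0, 0, 0, 0, 0, 0.035, 1, 0, 0, 0, 0, 0, 0.035, 1, 0, 0, 0, 0, 0, 0.035, 1, 0, 0, 0, 0, 0, 0.035, 1, 0, 0, 0, 0, 0, 0.035, 1, 0, 0, 0, 0, 0, 0.035, 1, 0, 0, 0, 0, 0, 0.035, 1, 0, 0, 0, 0, 0, 0.035, 1, 0, 0, 0, 0, 0, 0.035, 1, 0, 0, 0, 0, 0, 0, 1]' > mv.in && python3 -m creep mv.in
python3 - <<'E'
from h import *
s=r.state();c=r.get_calibration("wrist");im=r.read_camera("wrist")
cv2.imwrite("pics/w6.png",im);print(s['ee_pos'],R.from_quat(s['ee_rot']).as_matrix().round(3),c)
np.save("c6.npy",c,allow_pickle=True)
E
```

```text
clock: 19.6
ee_pos: [0.3959, -0.2723, 0.2847]
ee_rot: [-0.028, 1.0, -0.0, 0.001]
wrist_force: [0.1, -0.9, 0.0]
grip_width: 1.0
grasp_force: 0.0
clock: 21.0
ee_pos: [0.3969, -0.2709, 0.2844]
ee_rot: [0.772, 0.636, 0.0, 0.0]
wrist_force: [-1.7, 0.2, -0.2]
grip_width: 1.001
grasp_force: 0.0
[ 0.39686896 -0.27087271  0.28444383] [[ 0.192  0.981  0.   ]
 [ 0.981 -0.192  0.   ]
 [ 0.     0.    -1.   ]] {'intrinsics': array([[325.52407879,   0.        , 251.66954513],
       [  0.        , 325.52407879, 189.42184151],
       [  0.        ,   0.        ,   1.        ]]), 'k1': -0.07812493632351691, 'xyz': array([ 0.41164385, -0.19459868,  0.4269159 ]), 'attitude': array([ 0.9839598 , -0.09476099, -0.01402221,  0.1504887 ])}
```

View pics/w6.png

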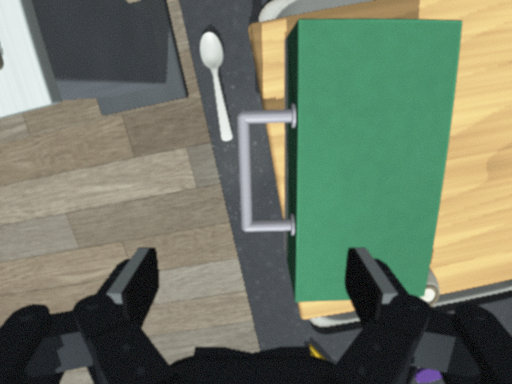

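The wrist view shows the handle bar from (243,118) to (248,226), and lid top corners at (298,20), (461,20) and (293,302). Fit the height using the known sizes.

Run:
```python
from h import *
from scipy.optimize import least_squares
c=np.load("c6.npy",allow_pickle=True).item();t=r.get_calibration("top")
for z in(.1,.11,.12,.13,.14): 
    A=w(c,[(243,115),(248,229)],z);B=w(t,[(282,260),(319.4,266)],z);print(z,A.mean(0)[:2].round(4),np.linalg.norm(A[1]-A[0]).round(4),B.mean(0)[:2].round(4))
# case fit: x,y,yaw,zboard ; points: lid top corners (+ handle ends centre)
def pts(p):
    x,y,a,zb=p;ca,sa=np.cos(a),np.sin(a)
    L=np.array([[70,-135,120],[70,135,120],[-70,135,120],[-70,-135,120],[-118,55,98],[-118,-55,98]])/1000
    return np.c_[x+ca*L[:,0]-sa*L[:,1],y+sa*L[:,0]+ca*L[:,1],zb+L[:,2]]
ut=np.array([[356.6,211.5],[268.5,193.5],[259.5,237.8],[347.6,255.8],[282,260],[319.4,266]])
uw=np.array([[0,0],[461,20],[298,20],[293,302],[241,115],[248,229]])
f=lambda p:np.r_[(px(t,pts(p))-ut).ravel(),(px(c,pts(p))-uw)[1:].ravel()]
s=least_squares(f,[.5,-.29,-.18,.025],loss='soft_l1');print(s.x,np.degrees(s.x[2]),f(s.x).round(1));P=pts(s.x);print(P.round(4),P[4:].mean(0))
```

```text
0.1 [ 0.3893 -0.2785] 0.1224 [ 0.3897 -0.2766]
0.11 [ 0.3899 -0.2759] 0.1187 [ 0.3903 -0.2757]
0.12 [ 0.3906 -0.2734] 0.1149 [ 0.3908 -0.2747]
0.13 [ 0.3913 -0.2708] 0.1112 [ 0.3914 -0.2737]
0.14 [ 0.392  -0.2682] 0.1074 [ 0.392  -0.2728]
[ 0.50587482 -0.29259005 -0.16496109  0.01812698] -9.451573986547256 [-1.1 -0.9 -0.5  0.6 -0.   1.9  0.1  0.4  0.4  0.  -1.6  0.7  0.6  0.9
 -0.6 -0.5  0.9  0.1  1.6  2.4 -1.7 -3.6]
[[ 0.5528 -0.4373  0.1381]
 [ 0.5971 -0.1709  0.1381]
 [ 0.459  -0.1479  0.1381]
 [ 0.4147 -0.4143  0.1381]
 [ 0.3985 -0.219   0.1161]
 [ 0.3804 -0.3275  0.1161]] [ 0.3894767  -0.27321281  0.11612698]
```

To row units: -0.02 rad / 4 = -0.005.

```bash
echo '[-0.004, -0.006, 0.03, 0, 0, -0.005, 0.5, 0, 0, 0.04, 0, 0, 0, 0.5, 0, 0, 0.04, 0, 0, 0, 0.5, 0, 0, 0.04, 0, 0, 0, 0.5, 0, 0, 0.03, 0, 0, 0, 0.5, 0, 0, 0.008, 0, 0, 0, 0.5, 0, 0, 0, 0, 0, 0, 0.5, 0, 0, 0, 0, 0, 0, 0, 0, 0, 0, 0, 0, 0, 0, 0, 0, 0, 0, 0, 0, 0, 0, 0, 0, 0, 0, 0, 0, 0, 0, 0, 0, 0, 0, 0]' > mv.in && python3 -m creep mv.in 25
```

```text
clock: 22.25
ee_pos: [0.3893, -0.2747, 0.0982]
ee_rot: [0.766, 0.643, -0.002, 0.0]
wrist_force: [-5.8, 0.4, 5.2]
grip_width: 0.13
grasp_force: 24.4
```

```bash
echo '[0, 0.0073, -0.0185, 0, 0, 0, 0, 0, 0.009, -0.0176, 0, 0, 0, 0, 0, 0.0107, -0.0166, 0, 0, 0, 0, 0, 0.0123, -0.0155, 0, 0, 0, 0, 0, 0.0139, -0.0142, 0, 0, 0, 0, 0, 0, 0, 0, 0, 0, 0]' > mv.in && python3 -m creep mv.in 25
```

```text
clock: 22.85
ee_pos: [0.4421, -0.2836, 0.1833]
ee_rot: [0.765, 0.644, -0.002, 0.0]
wrist_force: [-9.4, 2.6, 10.2]
grip_width: 0.126
grasp_force: 25.1
```

```bash
echo '[0, 0.0151, -0.0127, 0, 0, 0, 0, 0, 0.0163, -0.0111, 0, 0, 0, 0, 0, 0.0174, -0.0094, 0, 0, 0, 0, 0, 0.0183, -0.0077, 0, 0, 0, 0, 0, 0.0189, -0.0058, 0, 0, 0, 0, 0, 0.0195, -0.0039, 0, 0, 0, 0, 0, 0.0196, -0.002, 0, 0, 0, 0, 0, 0.0198, 0, 0, 0, 0, 0, 0, 0.0197, 0.002, 0, 0, 0, 0, 0, 0.0194, 0.0039, 0, 0, 0, 0, 0, 0.019, 0.006, 0, 0, 0, 0, 0, 0, 0, 0, 0, 0, 0]' > mv.in && python3 -m creep mv.in 25
```

```text
clock: 24.05
ee_pos: [0.6462, -0.3179, 0.2211]
ee_rot: [0.765, 0.644, 0.002, 0.002]
wrist_force: [1.8, 2.5, 3.6]
grip_width: 0.128
grasp_force: 25.9
```

```bash
echo '[0, 0, 0, 0, 0, 0, 0.5, 0, 0, 0, 0, 0, 0, 0.5, 0, 0, 0, 0, 0, 0, 0.5, 0, 0, -0.04, 0, 0, 0, 0.5, 0, 0, -0.04, 0, 0, 0, 0.5, 0.0379, -0.0137, -0.02, 0, 0, 0, 0.5, 0.0379, -0.0137, 0, 0, 0, 0, 0.5, 0.0379, -0.0137, 0, 0, 0, 0, 1, 0.0379, -0.0137, 0, 0, 0, 0, 1, 0.0379, -0.0137, 0, 0, 0, 0, 1, 0.0379, -0.0137, 0, 0, 0, 0, 1, 0, 0, 0, 0, 0, 0, 1, 0, 0, 0, 0, 0, 0, 1]' > mv.in && python3 -m creep mv.in 40
python3 - <<'E'
from h import *
s=r.state();c=r.get_calibration("wrist");im=r.read_camera("wrist");t=r.read_camera("top")
cv2.imwrite("pics/w7.png",im);cv2.imwrite("pics/t7.png",t);print(s['ee_pos'],R.from_quat(s['ee_rot']).as_matrix().round(3),s['wrist_force'])
np.save("c7.npy",c,allow_pickle=True)
print(px(c,[[.6184,.0743,.065],[.6113,.0032,.065],[.604,-.08,.092]]))
cv2.imwrite("pics/d7.png",np.hstack([im[:,:480],cv2.resize(t[120:280,180:313],(320,384),interpolation=2)])[:, :800])
E
```

```text
clock: 25.35
ee_pos: [0.6, -0.0792, 0.3199]
ee_rot: [0.765, 0.644, -0.0, 0.0]
wrist_force: [0.1, -0.0, -0.2]
grip_width: 1.0
grasp_force: 0.0
[ 0.60001482 -0.07921051  0.31990818] [[ 0.171  0.985  0.   ]
 [ 0.985 -0.171 -0.001]
 [-0.001  0.    -1.   ]] [ 0.12985898 -0.02157569 -0.16820778]
[[244.24710302  17.74205791]
 [248.91620157  83.23499554]
 [254.91122552 157.74960439]]
```

View pics/d7.png

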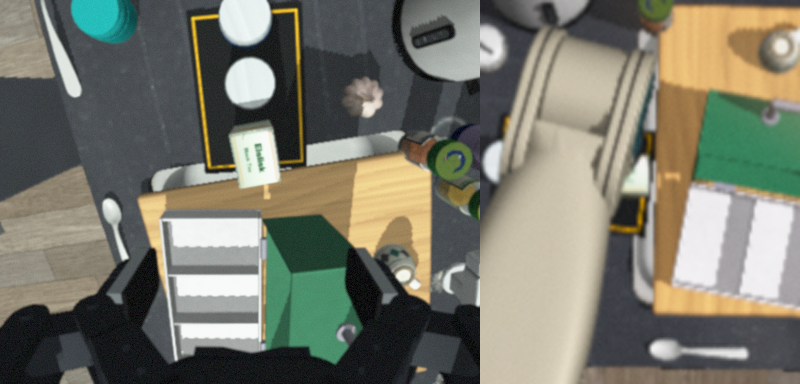

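The lid is fully back and the bays are visible: rim corners at (163,213) and (262,212). The items are still in place: tea (255,155), red (250,83), blue (245,20). Check the case pose.

Run:
```python
from h import *
c=np.load("c7.npy",allow_pickle=True).item();t=r.get_calibration("top")
P=np.array([[.506,-.2926]]);
for a in(-.165,-.18):
    R2=np.array([[np.cos(a),-np.sin(a)],[np.sin(a),np.cos(a)]])
    for n,l in [("-x+y",(-.07,.135)),("+x+y",(.07,.135))]: print(a,n,(P+R2@l)[0].round(4))
    print("bays",[(P+R2@(0,b))[0].round(4).tolist() for b in(.088,0,-.088)])
print("wrist",w(c,[(163,213),(263,211)],.053).round(4),"top",w(t,[(261.3,239.2),(270,197.5)],.053).round(4))
im=cv2.imread("pics/w7.png")
print("tea px",w(c,[(233,132),(270,124),(280,181),(240,188)],.092).round(4))
```

```text
-0.165 -x+y [ 0.4591 -0.1479]
-0.165 +x+y [ 0.5972 -0.1709]
bays [[0.5205, -0.2058], [0.506, -0.2926], [0.4915, -0.3794]]
-0.18 -x+y [ 0.4613 -0.1472]
-0.18 +x+y [ 0.599  -0.1723]
bays [[0.5218, -0.206], [0.506, -0.2926], [0.4902, -0.3792]]
wrist [[ 0.4675 -0.1419  0.053 ]
 [ 0.6016 -0.1619  0.053 ]] top [[ 0.46   -0.1541  0.053 ]
 [ 0.5942 -0.1793  0.053 ]]
tea px [[ 0.5845 -0.0465  0.092 ]
 [ 0.6272 -0.0447  0.092 ]
 [ 0.6286 -0.1127  0.092 ]
 [ 0.5804 -0.1131  0.092 ]]
```

To row units: -0.095 rad / 4 = -0.0238.

```bash
echo '[0, 0.005, 0, 0, 0, -0.0238, 1, 0, 0, 0, 0, 0, -0.0238, 1, 0, 0, 0.045, 0, 0, 0, 1, 0, 0, 0.045, 0, 0, 0, 1, 0, 0, 0.045, 0, 0, 0, 1, 0, 0, 0.045, 0, 0, 0, 1, 0, 0, 0.045, 0, 0, 0, 1, 0, 0, 0.04, 0, 0, 0, 1, 0, 0, 0.014, 0, 0, 0, 1, 0, 0, 0, 0, 0, 0, 1, 0, 0, 0, 0, 0, 0, 0.4, 0, 0, 0, 0, 0, 0, 0.4, 0, 0, 0, 0, 0, 0, 0.4, 0, 0, 0, 0, 0, 0, 0.4, 0, 0, 0, 0, 0, 0, 0.4]' > mv.in && python3 -m creep mv.in 40
```

```text
clock: 26.95
ee_pos: [0.6081, -0.0814, 0.0434]
ee_rot: [0.701, 0.713, 0.001, 0.003]
wrist_force: [-0.1, -0.5, 6.1]
grip_width: 0.631
grasp_force: 43.1
```

To row units: 0.095 rad / 4 = 0.0238.

```bash
echo '[0, 0, -0.045, 0, 0, 0, 0.4, 0, 0, -0.045, 0, 0, 0, 0.4, 0, 0, -0.045, 0, 0, 0.0238, 0.4, 0, 0, 0, 0, 0, 0.0238, 0.4, 0, -0.0325, 0, 0, 0, 0, 0.4, 0, -0.0325, 0, 0, 0, 0, 0.4, -0.04, 0, 0, 0, 0, 0, 0.4, -0.04, 0, 0, 0, 0, 0, 0.4, -0.04, 0, 0, 0, 0, 0, 0.4, -0.04, 0, 0, 0, 0, 0, 0.4, -0.04, 0, 0, 0, 0, 0, 0.4, -0.04, 0, 0, 0, 0, 0, 0.4, -0.04, 0, 0, 0, 0, 0, 0.4, -0.0335, 0, 0, 0, 0, 0, 0.4, 0, 0, 0, 0, 0, 0, 0.4]' > mv.in && python3 -m creep mv.in 40
python3 - <<'E'
from h import *
s=r.state();c=r.get_calibration("wrist");im=r.read_camera("wrist")
print(s['ee_pos'],R.from_quat(s['ee_rot']).as_matrix().round(3));cv2.imwrite("pics/w8.png",im);np.save("c8.npy",c,allow_pickle=True)
E
```

```text
clock: 28.45
ee_pos: [0.4873, -0.3826, 0.1762]
ee_rot: [0.767, 0.642, -0.0, 0.002]
wrist_force: [0.1, 0.6, -1.3]
grip_width: 0.632
grasp_force: 43.0
[ 0.48727193 -0.38264686  0.17617219] [[ 0.177  0.984  0.002]
 [ 0.984 -0.177 -0.003]
 [-0.003  0.002 -1.   ]]
```

View pics/w8.png

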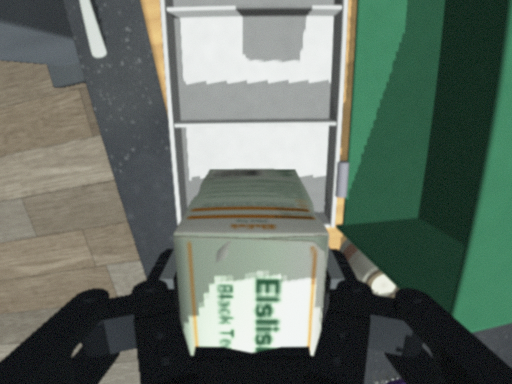

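The wrist view shows divider tops near row 10 (y=+44) and row 123 (y=−44). The rim sides are at (172,123) and (338,123), and the tea is upright in the grip.

Run:
```python
from h import *
c=np.load("c8.npy",allow_pickle=True).item()
A=w(c,[(174,11),(336,10),(176,124),(336,122),(180,218),(332,222)],.052)
a=-.174;u=np.array([np.cos(a),np.sin(a)]);v=np.array([-np.sin(a),np.cos(a)])
for p in A: d=p[:2]-[.506,-.2926]; print(p.round(4),"own",(d@u).round(4),(d@v).round(4))
d=np.array([.4873,-.3826])-[.506,-.2926];print("tcp own",d@u,d@v)
print("dir",np.degrees(np.arctan2(*(A[3]-A[2])[1::-1])),np.degrees(np.arctan2(*(A[0]-A[2])[1::-1])))
```

```text
[ 0.4539 -0.2404  0.052 ] own -0.0603 0.0424
[ 0.5738 -0.2609  0.052 ] own 0.0613 0.043
[ 0.4359 -0.3231  0.052 ] own -0.0638 -0.0422
[ 0.5642 -0.3444  0.052 ] own 0.0663 -0.0409
[ 0.4194 -0.4038  0.052 ] own -0.066 -0.1245
[ 0.5518 -0.4315  0.052 ] own 0.0692 -0.1289
tcp own -0.0028365337171326983 -0.09187842008040606
dir -9.400187684887374 77.70635762810151
```

```bash
echo '[0.003, 0.003, 0.03, 0, 0, 0, 0.4, 0, 0, 0.03, 0, 0, 0, 0.4, 0, 0, 0.03, 0, 0, 0, 0.4, 0, 0, 0.015, 0, 0, 0, 0.4, 0, 0, 0.005, 0, 0, 0, 0.4, 0, 0, 0.003, 0, 0, 0, 0.4, 0, 0, 0, 0, 0, 0, 0.4]' > mv.in && python3 -m creep mv.in 40
```

```text
clock: 29.2
ee_pos: [0.4916, -0.3752, 0.0645]
ee_rot: [0.765, 0.644, 0.0, 0.0]
wrist_force: [0.7, -0.7, -0.7]
grip_width: 0.633
grasp_force: 43.0
```

```bash
echo '[0, 0, 0.002, 0, 0, 0, 0.4, 0, 0, 0.001, 0, 0, 0, 0.4, 0, 0, 0, 0, 0, 0, 0.4]' > mv.in && python3 -m creep mv.in 40
```

```text
clock: 29.5
ee_pos: [0.492, -0.3755, 0.0643]
ee_rot: [0.765, 0.644, 0.0, 0.001]
wrist_force: [-5.9, 7.1, 19.6]
grip_width: 0.634
grasp_force: 44.9
```

```bash
echo '[0, 0, 0, 0, 0, 0, 0.9, 0, 0, 0, 0, 0, 0, 0.9, 0, 0, 0, 0, 0, 0, 0.9, 0, 0, -0.045, 0, 0, 0, 0.9, 0, 0, -0.045, 0, 0, 0, 0.9, 0, 0, -0.045, 0, 0, 0, 0.9, 0.044, 0, 0, 0, 0, 0, 0.9, 0.044, 0, 0, 0, 0, 0, 0.9, 0.044, 0, 0, 0, 0, 0, 0.9, 0.044, 0, 0, 0, 0, 0, 0.9, 0.044, 0, 0, 0, 0, 0, 1, 0.044, 0, 0, 0, 0, 0, 1, 0.044, 0.013, 0, 0, 0, 0, 1, 0.044, 0.02, 0, 0, 0, 0, 1, 0.042, 0.0195, 0, 0, 0, 0, 1, 0, 0, 0, 0, 0, 0, 1, 0, 0, 0, 0, 0, 0, 1]' > mv.in && python3 -m creep mv.in 40
cat > find.py <<'E'
from h import *
def find(name):
    s=r.state();c=r.get_calibration("wrist");im=r.read_camera("wrist");cv2.imwrite(f"pics/{name}.png",im);np.save("c.npy",c,allow_pickle=True)
    M=R.from_quat(s['ee_rot']).as_matrix();print(s['clock'],s['ee_pos'].round(4),M[:2,:2].round(3).tolist())
    n,l,st,ct=cv2.connectedComponentsWithStats((im.min(2)>170).astype('u1'))
    for i in range(1,n):
        if st[i,4]>800:
            p=w(c,[st[i,:2]+(st[i,2:4]-1)/2],.065)[0];d=p-s['ee_pos'];print(st[i],p.round(4),"tool dxy",(M.T@d)[:2].round(4))
E
python3 -c "
from find import *
find('w9')"
```

```text
clock: 31.2
ee_pos: [0.6107, 0.0042, 0.1938]
ee_rot: [0.765, 0.644, -0.001, -0.0]
wrist_force: [-0.7, -0.1, -0.3]
grip_width: 1.003
grasp_force: 0.0
31.2 [0.6107 0.0042 0.1938] [[0.17, 0.985], [0.985, -0.17]]
[ 389    0   68   53 2505] [0.7644 0.1068 0.065 ] tool dxy [0.1273 0.1341]
[ 211   54   70   74 4045] [0.6187 0.0798 0.065 ] tool dxy [ 0.0759 -0.0049]
[   0  103   39   76 1039] [0.417  0.0753 0.065 ] tool dxy [ 0.0372 -0.2029]
[ 173  125   67   65 3416] [0.5762 0.0319 0.065 ] tool dxy [ 0.0215 -0.0386]
[ 325  229   62   32 1249] [ 0.6958 -0.0725  0.065 ] tool dxy [-0.061  0.097]
[ 147  334  120   24 1831] [ 0.5335 -0.1648  0.065 ] tool dxy [-0.1797 -0.0473]
```

View pics/w9.png

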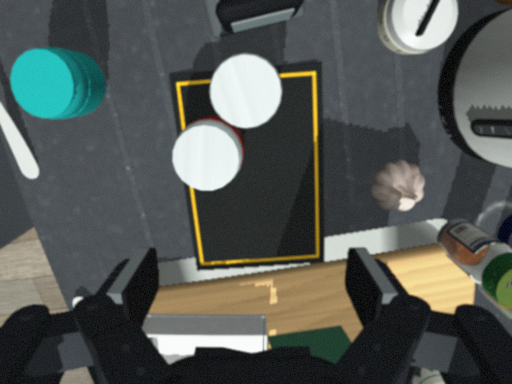

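The red tin has been knocked to about (0.576, 0.030), pixel (207,155), and still stands on the mat. Blue is at (246,91). There is room for the fingers, so grasp red there.

```bash
echo '[0.019, -0.0386, 0, 0, 0, 0, 1, 0, 0, 0.03, 0, 0, 0, 1, 0, 0, 0.045, 0, 0, 0, 1, 0, 0, 0.045, 0, 0, 0, 1, 0, 0, 0.035, 0, 0, 0, 1, 0, 0, 0.015, 0, 0, 0, 1, 0, 0, 0.003, 0, 0, 0, 1, 0, 0, 0, 0, 0, 0, 1, 0, 0, 0, 0, 0, 0, 0.4, 0, 0, 0, 0, 0, 0, 0.4, 0, 0, 0, 0, 0, 0, 0.4, 0, 0, 0, 0, 0, 0, 0.4, 0, 0, 0, 0, 0, 0, 0.4]' > mv.in && python3 -m creep mv.in 40
```

```text
clock: 32.55
ee_pos: [0.5774, 0.0282, 0.0236]
ee_rot: [0.766, 0.643, 0.001, 0.001]
wrist_force: [-0.9, -0.6, 7.8]
grip_width: 0.709
grasp_force: 43.9
```

```bash
echo '[0, 0, -0.045, 0, 0, 0, 0.4, 0, 0, -0.045, 0, 0, 0, 0.4, 0, -0.008, -0.04, 0, 0, 0, 0.4, -0.0409, -0.008, 0, 0, 0, 0, 0.4, -0.0409, 0, 0, 0, 0, 0, 0.4, -0.0409, 0, 0, 0, 0, 0, 0.4, -0.0409, 0, 0, 0, 0, 0, 0.4, -0.0409, 0, 0, 0, 0, 0, 0.4, -0.0409, 0, 0, 0, 0, 0, 0.4, -0.0409, 0, 0, 0, 0, 0, 0.4, -0.041, 0, 0, 0, 0, 0, 0.4, 0, 0, 0, 0, 0, 0, 0.4, 0, 0, 0, 0, 0, 0, 0.4]' > mv.in && python3 -m creep mv.in 40
```

```text
clock: 33.85
ee_pos: [0.5035, -0.2917, 0.1516]
ee_rot: [0.766, 0.643, 0.0, -0.0]
wrist_force: [-0.1, 0.0, -1.3]
grip_width: 0.707
grasp_force: 44.9
```

```bash
echo '[0, 0.002, 0.04, 0, 0, 0, 0.4, 0, 0, 0.04, 0, 0, 0, 0.4, 0, 0, 0.018, 0, 0, 0, 0.4, 0, 0, 0.006, 0, 0, 0, 0.4, 0, 0, 0.004, 0, 0, 0, 0.4, 0, 0, 0, 0, 0, 0, 0.4]' > mv.in && python3 -m creep mv.in 40
```

```text
clock: 34.45
ee_pos: [0.506, -0.29, 0.045]
ee_rot: [0.765, 0.644, 0.0, -0.0]
wrist_force: [0.7, -0.2, -1.6]
grip_width: 0.709
grasp_force: 44.9
```

```bash
echo '[0, 0, 0.001, 0, 0, 0, 0.4, 0, 0, 0, 0, 0, 0, 0.9, 0, 0, 0, 0, 0, 0, 0.9, 0, 0, 0, 0, 0, 0, 0.9, 0, 0, -0.045, 0, 0, 0, 0.9, 0, 0, -0.045, 0, 0, 0, 0.9, 0, 0, -0.045, 0, 0, 0, 0.9, 0.042, 0, 0, 0, 0, 0, 0.9, 0.042, 0, 0, 0, 0, 0, 0.9, 0.042, 0, 0, 0, 0, 0, 0.9, 0.042, 0, 0, 0, 0, 0, 1, 0.042, 0, 0, 0, 0, 0, 1, 0.042, 0, 0, 0, 0, 0, 1, 0.042, 0.012, 0, 0, 0, 0, 1, 0.042, 0.018, 0, 0, 0, 0, 1, 0.042, 0.0188, 0, 0, 0, 0, 1, 0, 0, 0, 0, 0, 0, 1, 0, 0, 0, 0, 0, 0, 1]' > mv.in && python3 -m creep mv.in 40
python3 -c "
from find import *
find('w10')"
```

```text
clock: 36.25
ee_pos: [0.619, 0.0734, 0.177]
ee_rot: [0.765, 0.644, -0.0, -0.0]
wrist_force: [-0.1, 0.6, -0.5]
grip_width: 1.0
grasp_force: 0.0
36.25 [0.619  0.0734 0.177 ] [[0.17, 0.985], [0.985, -0.17]]
[ 388   60   74   71 3358] [0.7632 0.124  0.065 ] tool dxy [0.0745 0.1336]
[ 215  145   70   69 3769] [0.6185 0.0804 0.065 ] tool dxy [ 0.0068 -0.0016]
[   0  165   45   78 1084] [0.4201 0.0925 0.065 ] tool dxy [-0.015  -0.1992]
```

```bash
echo '[0.004, -0.001, 0.045, 0, 0, 0, 1, 0, 0, 0.045, 0, 0, 0, 1, 0, 0, 0.04, 0, 0, 0, 1, 0, 0, 0.018, 0, 0, 0, 1, 0, 0, 0.005, 0, 0, 0, 1, 0, 0, 0, 0, 0, 0, 1, 0, 0, 0, 0, 0, 0, 0.4, 0, 0, 0, 0, 0, 0, 0.4, 0, 0, 0, 0, 0, 0, 0.4, 0, 0, 0, 0, 0, 0, 0.4, 0, 0, 0, 0, 0, 0, 0.4]' > mv.in && python3 -m creep mv.in 40
```

```text
clock: 37.4
ee_pos: [0.6204, 0.0765, 0.027]
ee_rot: [0.766, 0.643, 0.001, 0.002]
wrist_force: [-1.0, -1.9, 6.7]
grip_width: 0.711
grasp_force: 44.2
```

```bash
echo '[0, 0, -0.045, 0, 0, 0, 0.4, 0, 0, -0.045, 0, 0, 0, 0.4, 0, 0, -0.04, 0, 0, 0, 0.4, -0.03, -0.025, 0, 0, 0, 0, 0.4, -0.03, -0.025, 0, 0, 0, 0, 0.4, -0.039, 0, 0, 0, 0, 0, 0.4, -0.039, 0, 0, 0, 0, 0, 0.4, -0.039, 0, 0, 0, 0, 0, 0.4, -0.039, 0, 0, 0, 0, 0, 0.4, -0.039, 0, 0, 0, 0, 0, 0.4, -0.039, 0, 0, 0, 0, 0, 0.4, 0, 0, 0, 0, 0, 0, 0.4, 0, 0, 0, 0, 0, 0, 0.4]' > mv.in && python3 -m creep mv.in 40
```

```text
clock: 38.7
ee_pos: [0.5185, -0.205, 0.1548]
ee_rot: [0.766, 0.643, 0.0, 0.0]
wrist_force: [-0.7, 0.6, -3.7]
grip_width: 0.709
grasp_force: 45.0
```

```bash
echo '[0, 0.002, 0.04, 0, 0, 0, 0.4, 0, 0, 0.04, 0, 0, 0, 0.4, 0, 0, 0.018, 0, 0, 0, 0.4, 0, 0, 0.006, 0, 0, 0, 0.4, 0, 0, 0.003, 0, 0, 0, 0.4, 0, 0, 0.001, 0, 0, 0, 0.4, 0, 0, 0, 0, 0, 0, 0.4]' > mv.in && python3 -m creep mv.in 40
```

```text
clock: 39.4
ee_pos: [0.5215, -0.2038, 0.0481]
ee_rot: [0.765, 0.644, 0.0, 0.001]
wrist_force: [-0.2, -0.2, -1.2]
grip_width: 0.706
grasp_force: 45.0
```

```bash
echo '[0, 0, 0.001, 0, 0, 0, 0.4, 0, 0, 0, 0, 0, 0, 0.9, 0, 0, 0, 0, 0, 0, 0.9, 0, 0, 0, 0, 0, 0, 0.9, 0, 0, -0.045, 0, 0, 0, 0.9, 0, 0, -0.045, 0, 0, 0, 0.9, 0, 0, -0.045, 0, 0, 0, 0.9, 0, 0, -0.045, 0, 0, 0, 1, 0, 0, -0.045, 0, 0, 0, 1, 0, 0, -0.045, 0, 0, 0, 1, -0.04, 0, 0, 0, 0, 0, 1, -0.04, 0, 0, 0, 0, 0, 1, 0, 0, 0, 0, 0, 0, 1]' > mv.in && python3 -m creep mv.in 40
python3 - <<'E'
from h import *
s=r.state();print(s['ee_pos'])
c=r.get_calibration("wrist");im=r.read_camera("wrist");cv2.imwrite("pics/w11.png",im)
O=np.array([.506,-.2922,.023]);a=-.172
def P(x,y,z): return [O[0]+x*np.cos(a)-y*np.sin(a),O[1]+x*np.sin(a)+y*np.cos(a),O[2]+z]
print("expected px",px(c,[P(0,.088,.062),P(0,0,.062),P(0,-.088,.089)]).round(1).tolist())
g=cv2.cvtColor(im,cv2.COLOR_BGR2GRAY)
C=cv2.HoughCircles(cv2.GaussianBlur(g,(5,5),1),cv2.HOUGH_GRADIENT,1,40,param1=120,param2=22,minRadius=22,maxRadius=40);print(C)
hsv=cv2.cvtColor(im,cv2.COLOR_BGR2HSV)
for n,lo,hi in(("red",(0,150,60),(8,255,255)),("blue",(105,120,50),(120,255,255)),("teagreen",(35,20,90),(85,70,255)),("trig",(8,180,150),(16,255,255))):
    k,l,st,ct=cv2.connectedComponentsWithStats(cv2.inRange(hsv,lo,hi));print(n,[x.tolist() for x in st[1:] if x[4]>60])
t=r.read_camera("top");cv2.imwrite("pics/t11.png",t)
E
```

```text
clock: 40.7
ee_pos: [0.5068, -0.2874, 0.3157]
ee_rot: [0.767, 0.642, -0.0, 0.001]
wrist_force: [0.7, 0.1, 0.4]
grip_width: 1.002
grasp_force: 0.0
[ 0.50677528 -0.28743515  0.31572913]
expected px [[250.9, 82.6], [251.3, 160.9], [251.6, 239.4]]
[[[251.5  75.5  24.6]
  [251.5 151.5  25.7]]]
red []
blue []
teagreen [[503, 35, 9, 12, 68], [454, 95, 24, 22, 142], [233, 189, 39, 15, 400], [230, 206, 43, 56, 383], [252, 222, 9, 28, 197], [241, 224, 7, 25, 130]]
trig []
```

Run:
```python
from h import *
for f in("top0","t11"):
    h=cv2.cvtColor(cv2.imread(f"pics/{f}.png"),cv2.COLOR_BGR2HSV);m=cv2.inRange(h,(4,150,150),(16,255,255));m[:,200:]=0;m[200:]=0;m[:165]=0
    k,l,st,ct=cv2.connectedComponentsWithStats(m);print(f,st[1:].tolist(),ct[1:].round(1).tolist())
print(r.state()['wrist_force']);r.sign_off()
```

```text
top0 [[151, 172, 9, 12, 69]] [[155.0, 177.8]]
t11 [[152, 174, 2, 5, 10]] [[152.5, 176.0]]
[-0.6287373  -0.21691233  0.1624244 ]
the job is handed in; nothing more can be done
```

I handed the job in at about 41 s with blue, red and tea standing in the three bays and the lid open; no verdict came back. All three were scanned first, though I inferred the full squeeze from the pad gap, and the trigger's spring-back is unconfirmed because the arm half hid it at the end. The red tin was knocked aside after the scan, so I picked it up from its new spot. I viewed 15 pictures, one over the limit of 14.

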